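# Press a bin-label holder home behind the rack lip

## Robot

A 6-joint arm with a two-finger parallel gripper is mounted at the origin on the work surface. World frame = base frame: x ahead of the robot, y to its left, z up, the work surface at z = 0. Lengths are in m, angles in degrees, forces in N, time in s.
With the tool pointing down it reaches from about 0.375 to 0.9 m from the base axis. Payload 3.1 kg.
Tool frame: the origin (TCP) lies midway between the tips of the shut fingers; the grasp point (between the pads) lies 19 mm behind it; z points along the fingers, y is the line along which they close (so a half turn about z gives the same grasp; the last joint's range is limited). The gripper opens to 85 mm and grips with 20 to 120 N. Pads are 22 mm wide; open, the fingers measure 114 mm over their backs; the gripper's body (76 mm by 85 mm) begins 54 mm behind the grasp point. The pads swing forward as they close: fully open they stand 13 mm farther back than shut.
Start: joints at [61.965, 30.224, 82.088, -0, 67.689, -10.227], TCP at [0.191, 0.595, 0.231] pointing down, gripper open.
Joint ranges: [-176.69, 176.69], [-43.24, 126.21], [12.49, 139.97], [-82, 262], [0, 151.66], [-163.58, 163.58]. Speed limits (degrees/s): [159.86, 159.86, 180, 180, 180, 180].

## Interface

Orientations are given as a 3x3 rotation matrix whose columns are the frame's x, y, z axes.
In Python, from cell import monitor, optics, robot gives the robot as it stands. The module is installed in compiled form; this text tells all that it offers.
- The arm moves only by the tool jog_arm, never from a script. Its argument "moves" is a list of rows, each an object with "rot": the turn, a rotation vector about the tool's x, y, z in units of 5 degrees (1.0 is 5 degrees), a list of three; "linear": the shift along the tool's x, y, z in units of 30 mm (1.0 is 30 mm), a list of three; "hand": the opening, from 0 (shut) to 1 (fully open). In form: [{"rot": [ax, ay, az], "linear": [x, y, z], "hand": hand}, ...]. A call has 1 to 8 rows; each row shifts and turns the commanded pose from where the row before left it, along the tool's axes as they then stand; what a row does not reach is not made up. A row lasts 1/12 s, in which the tool goes at most 41.7 mm and 7.16 degrees, less where a joint would pass 70% of its speed; a pose out of reach is approached as far as the arm can. A call is refused whole if a number of a shift passes 1 or a number of a turn 1, either way. A call with a gripper value outside its range is refused whole. The fingers move at their own pace and stop on an object; "grip_force" is the grip in N (left out, the last holds). Time passes only in rows, so rows that do not move let the fingers close. It gives the time, the measured TCP pose, the force, the opening and the grip force at its end, in the units of the state.
- monitor.observe(): the state, without advancing time (a new reading comes with each control period).
- optics.get_image(name): name is "scene" or "top"; returns a dict with "img" (400x640x3 uint8, red, green, blue), "fx", "fy", "cx", "cy" (pixels), "rvec" (rotation vector, rad) and "tvec" (3), from world to camera coordinates, as OpenCV has them. Camera axes: x right, y down, z forward; pixel columns grow to the right and rows downward; lengths in m; the calibration is good to about 2 mm. A picture is of the moment at which its call begins. There is no depth.
- robot.job_done(): hands the job in; it is judged then, once.
Trained networks look in a picture, given as the dict that the camera call returned (one of the last four; its "shot" number tells which), for a name from the list of things; names that differ only in an ending like _2 or _b are one class to them, and where a whole thing is asked for, a point or a joint stands for the part that bears it (a point fixed in the world has none). Each returns a list of dicts, best first, with "conf" (0 to 1); they miss things now and then, are a little off and sometimes report something else, mostly with a low value. They report only what shows in the picture. A call takes as long as a camera call.
- optics.find_in(name, picture): "bbox" ([left, top, right, bottom] in pixels, round what is visible of it).
- optics.regions_of(name, picture): "pixels" (400x640 bool, what is visible of it) and "bbox" ([left, top, right, bottom] in pixels, round what is visible of it).
- optics.place_of(name, picture): "xy" ([column, row] in pixels: a listed point, or the origin of a listed thing).
The state is a dict: "t": time; "joint_positions": joint angles; "joint_velocities": joint speeds; "joint_efforts": joint torques, N m; "tool_pos": TCP position; "tcp_rot": TCP orientation; "contact_force": force on the tool from outside, world axes, zero at the start; "torque": the same for the moment, N m; "grip_width": finger opening in m; "gripper_force": force on a finger pad.
Only numpy, scipy, OpenCV 4.12 (cv2) and the standard library are available. Lean on these libraries where they do the work, as an engineer would, in place of code of your own. Each camera call takes 0.05 s, during which the arm holds its last target. There are 200 camera calls.

## Task

Take the upright label holder out of the slotted wooden block and put it down behind the front lip of the parts-bin rack, card facing outwards. Before pushing down on the spring strip in the channel, slide the holder sideways until its edge pushes against the upright steel end stop; keeping it at the stop, press it straight down, by feel, until it bottoms fully home, and finish while still holding it pressed there with the fingers, since it springs back up if let go. Leave the breaker, the inverter and the screwdriver where they are.

Things in the scene. Friction and masses are not known exactly. Their poses are not given: they have to be found in the camera images.
- label_holder: Label holder: a rigid grey plastic plate 6 mm thick (its x), 80 mm wide (its y), 75 mm tall (its z), about 60 g, with a white paper card on its -x face. Origin: centre of its bottom edge. It starts upright in the stand's slot, 15 mm deep in it, yaw as the stand's, so its card faces the robot's side. Grip it across its 6 mm thickness, by the top 30 mm.
- card_face (a point): Point on the middle of the card, on the label holder's -x face, 49 mm above its bottom edge and 3 mm in front of its mid-plane.
- stand: Wooden block, fixed, 60 (x) x 100 (y) x 30 mm, with a slot 8.4 mm wide and 15 mm deep along its y, open at both ends, through its middle; the label holder starts in it, standing up 60 mm above its top. It is at the left or at the right of the rack, nearer the robot.
- rack: Low grey parts-bin rack, fixed, 236 mm wide (its y), its front looking along its -x, roughly to the robot. Origin on the bench, mid-width, 60 mm behind the shelf's front face. Shelf top 50 mm high. Three small open bins on it, 82 mm high in all, begin at x = +17 mm. Along its front edge runs the label channel; the holder goes in it from above, its y along y, card to -x.
- channel (a point): Point in the label channel, mid-width, mid-gap, 40 mm up; axes as the rack's. The channel runs along y, 9 mm wide in x, between shelf face and a 4 mm aluminium lip (-x side), straight up to 40 mm; above, the lip flares 5 mm out (to 48 mm up) and the shelf edge is bevelled 5 mm back: a funnel. The holder's bottom edge meets the spring strip 22 mm above the bench and is home at 14 mm.
- end_stop: Upright steel block, 14 x 16 x 66 mm tall, fixed at the +y end of the rack's channel, crossing it; origin: centre of its foot. Its inner face (towards rack -y) is at rack y = +100 mm, so that the 80 mm wide holder touches it with its centre at rack y = +60 mm. The channel's other end is open.
- clip (a joint): Downward travel of the spring strip in the bottom of the channel, m: 0 up at rest, 0.008 fully down on its hard stop. It pushes up with 3 N at rest, rising to 9 N fully down, and springs back when let go. Its strip runs along the channel from the stop to rack y = -101 mm, and moves straight down without tilting.
- breaker: Bystander: white circuit breaker 70 x 36 x 76 mm, loose on the bench, on the other side from the stand. Origin: centre of its underside.
- inverter: Bystander: blue inverter box 120 x 200 x 75 mm, loose on the bench left of the rack. Origin: centre of its underside.
- screwdriver: Bystander: loose screwdriver lying on the bench between the robot and the rack, roughly along y, about 200 mm long and 30 mm thick.

How it is judged:
By the outcome, as a careful person would: the job done as asked, in the order asked, and still so for the second after the job is handed in, while the arm keeps its last pose, push and grip.
It also fails if it takes over 51 s, if anything falls off the work surface, if the arm or the gripper's body presses on something with over 40 N, if the wrist force passes 120 N, or if a joint passes its speed limit or range.

## Working session

There is one attempt and no reset: what is moved stays moved. The work goes in short steps, Python scripts to look and compute and a tool call to move; the robot and the scene stay as the last step left them, time stands still between calls to the robot, and variables do not carry over. Pictures are saved under pics/ and viewed, at most 10 in all, crops included, and the job is handed in when it is done.

Besides the shell and the picture viewer there is one more tool, called by a JSON object that holds its "name" and its "arguments". jog_arm: Moves the arm, as the interface text tells. Its arguments: {"type":"object","properties":{"moves":{"type":"array","items":{"type":"object","properties":{"rot":{"type":"array","items":{"type":"number"}},"linear":{"type":"array","items":{"type":"number"}},"hand":{"type":"number"}}}},"grip_force":{"type":"number"}},"required":["moves"]}

```bash
mkdir -p pics; cat > h.py <<'E'
import numpy as np, cv2
from cell import monitor, optics, robot
def save(p,n): cv2.imwrite('pics/'+n, p['img'][:,:,::-1])
def K(p): return np.array([[p['fx'],0,p['cx']],[0,p['fy'],p['cy']],[0,0,1.]])
def RT(p): return cv2.Rodrigues(np.array(p['rvec'],float))[0], np.array(p['tvec'],float).ravel()
def proj(p,X):
    return cv2.projectPoints(np.array(X,float).reshape(-1,3),np.array(p['rvec'],float),np.array(p['tvec'],float),K(p),None)[0].reshape(-1,2)
def ray(p,uv):
    R,t=RT(p); d=R.T@np.linalg.inv(K(p))@np.array([uv[0],uv[1],1.]); return -R.T@t,d
def onz(p,uv,z):
    c,d=ray(p,uv); return c+d*(z-c[2])/d[2]
def tri(p1,u1,p2,u2):
    c1,d1=ray(p1,u1);c2,d2=ray(p2,u2)
    s=np.linalg.lstsq(np.c_[d1,-d2],c2-c1,rcond=None)[0]
    a,b=c1+d1*s[0],c2+d2*s[1]; return (a+b)/2,np.linalg.norm(a-b)
E
python3 - <<'E'
from h import *
P={n:optics.get_image(n) for n in('scene','top')}
for n,p in P.items():
    save(p,n+'0.png'); R,t=RT(p); print(n,'cam',(-R.T@t).round(3),p['fx'])
    for o in('label_holder','card_face','stand','rack','channel','end_stop','breaker','inverter','screwdriver'):
        a=optics.place_of(o,p); b=optics.find_in(o,p)
        print(o,[(np.round(x['xy'],1).tolist(),round(x['conf'],2)) for x in a[:2]],[(np.round(x['bbox']).tolist(),round(x['conf'],2)) for x in b[:2]])
s=monitor.observe(); print(s)
E
```

```text
scene cam [1.354 0.142 0.965] 492.77627980545157
label_holder [] [([200.0, 130.0, 231.0, 159.0], 0.8), ([199.0, 148.0, 242.0, 175.0], 0.44)]
card_face [] [([200.0, 130.0, 231.0, 159.0], 0.9), ([327.0, 212.0, 335.0, 225.0], 0.5)]
stand [([219.4, 163.3], 0.96)] [([200.0, 149.0, 242.0, 173.0], 0.59)]
rack [([279.6, 237.8], 0.64)] [([218.0, 192.0, 337.0, 290.0], 0.66), ([198.0, 148.0, 244.0, 174.0], 0.41)]
channel [([287.2, 212.1], 0.85)] [([215.0, 195.0, 338.0, 286.0], 0.78)]
end_stop [([329.1, 231.3], 0.41)] [([327.0, 211.0, 337.0, 226.0], 0.52)]
breaker [([418.4, 192.6], 0.76), ([329.8, 231.9], 0.47)] [([329.0, 213.0, 336.0, 224.0], 0.41)]
inverter [([458.1, 265.0], 0.58)] [([418.0, 225.0, 517.0, 287.0], 0.67)]
screwdriver [([313.5, 174.3], 0.65)] [([300.0, 166.0, 317.0, 199.0], 0.65)]
top cam [0.397 0.05  1.115] 411.45842478579556
label_holder [([425.0, 245.7], 0.62)] [([410.0, 240.0, 447.0, 248.0], 0.59)]
card_face [([431.8, 248.0], 0.54)] [([414.0, 241.0, 446.0, 249.0], 0.67), ([328.0, 170.0, 371.0, 181.0], 0.56)]
stand [([420.0, 246.1], 0.89)] [([402.0, 231.0, 445.0, 261.0], 0.6)]
[... 586 characters left out ...]
1, -1.02257929e+01]), 'joint_velocities': array([ 0.02410348,  0.08965557,  0.05622299,  0.01219463, -0.10559248,
        0.07313815]), 'joint_efforts': array([ 9.78500866e-04, -4.42312217e+01, -1.78418040e+01, -1.47407172e-04,
        8.42918016e-04, -1.95562222e-05]), 'tool_pos': array([0.19109523, 0.59505317, 0.23132109]), 'tcp_rot': array([[-9.52080728e-01,  3.05846836e-01, -8.24507705e-06],
       [ 3.05846836e-01,  9.52080728e-01,  1.64954938e-05],
       [ 1.28950735e-05,  1.31833110e-05, -1.00000000e+00]]), 'contact_force': array([ 0.1226206 , -0.11842585, -0.57273451]), 'torque': array([ 0.0272946 , -0.06446352, -0.01254964]), 'gripper_force': 0.0, 'grip_width': 0.08525493177507812}
```

```bash
python3 - <<'E'
import cv2
a=cv2.imread('pics/scene0.png');b=cv2.imread('pics/top0.png')
cv2.imwrite('pics/s1.png',cv2.resize(a[110:310,180:350],None,fx=3,fy=3,interpolation=2))
cv2.imwrite('pics/t1.png',cv2.resize(b[90:290,190:460],None,fx=2.9,fy=2.9,interpolation=2))
E
```

```text
(no output)
```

View pics/s1.png

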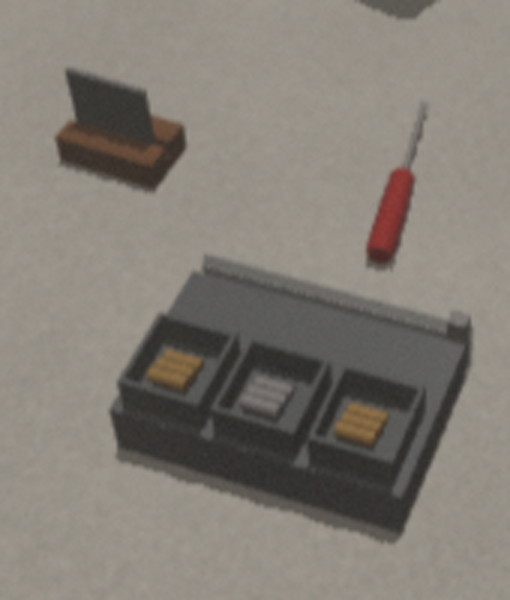

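View pics/t1.png

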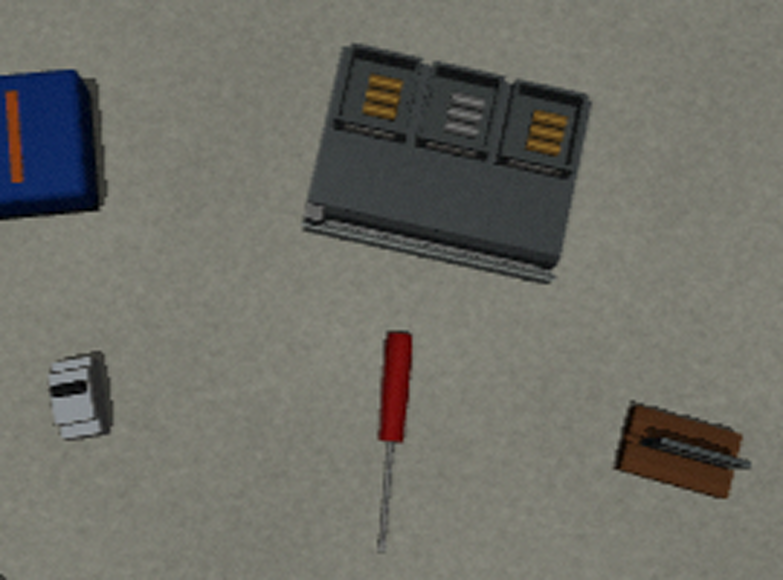

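```bash
cat > fit.py <<'E'
from h import *
import pickle
from scipy.optimize import minimize
P={n:optics.get_image(n) for n in('scene','top')}
def mask(n,os):
    m=np.zeros((400,640),bool)
    for o in os:
        r=optics.regions_of(o,P[n])
        if r: m|=r[0]['pixels']; print(n,o,r[0]['conf'],r[0]['bbox'])
    return m
M={n:(mask(n,['stand','label_holder']),mask(n,['rack'])) for n in P}
pickle.dump((P,M),open('d.pkl','wb'))
def box(a,b): return np.array([[x,y,z] for x in(a[0],b[0]) for y in(a[1],b[1]) for z in(a[2],b[2])],float)
def world(q,X):
    c,s=np.cos(q[2]),np.sin(q[2]); return X@np.array([[c,-s,0],[s,c,0],[0,0,1]]).T+[q[0],q[1],0]
def sil(p,q,boxes,S=4):
    m=np.zeros((400*S,640*S),np.uint8)
    for b in boxes:
        u=proj(p,world(q,b)); h=cv2.convexHull(((u+.5)*S-.5).astype(np.float32)); cv2.fillConvexPoly(m,np.round(h*16).astype(np.int32),1,shift=4)
    return cv2.resize(m.astype(np.float32),(640,400),interpolation=cv2.INTER_AREA)
def cost(q,mk,k):
    c=0
    for n in P: 
        s=sil(P[n],q,mk(q)); g=M[n][k].astype(np.float32); c+=np.abs(s-g).sum()/g.sum()
    return c
st=lambda q:[box((-.03,-.05,0),(.03,.05,.03)),box((-.003,-.04+q[3],.015),(.003,.04+q[3],.09))]
rk=lambda q:[box((-.06,-.118,0),(q[3],.118,.05)),box((-.073,-.118,0),(-.06,.118,.04)),box((-.078,-.118,.044),(-.07,.118,.048)),box((.017,-.112,.05),(q[3]-.003,.112,.082)),box((-.072,.1,0),(-.058,.116,.066))]
ctr=lambda n,uv,z:onz(P[n],uv,z)
a=optics.place_of('stand',P['top'])[0]['xy'];b=optics.place_of('rack',P['top'])[0]['xy']
for k,uv,mk,e in((0,a,st,0.),(1,b,rk,.12)):
    x=ctr('top',uv,0); best=None
    for yaw in(-8,-13,-18):
        q0=np.array([x[0],x[1],np.radians(yaw),e])
        sim=np.vstack([q0]+[q0+d for d in np.diag([.01,.01,.1,.02])])
        r=minimize(cost,q0,args=(mk,k),method='Nelder-Mead',options=dict(initial_simplex=sim,maxiter=160,xatol=1e-4,fatol=1e-4))
        if best is None or r.fun<best.fun: best=r
    q=best.x; print('fit',k,q[:2].round(4),np.degrees(q[2]).round(2),q[3].round(4),best.fun)
    np.save(f'q{k}.npy',q)
def draw(n,x0,y0,w,h,f):
    im=cv2.resize(P[n]['img'][y0:y0+h,x0:x0+w,::-1],None,fx=f,fy=f,interpolation=cv2.INTER_CUBIC); im=cv2.convertScaleAbs(im,alpha=1.6)
    def ln(A,B,c):
        u=(proj(P[n],[A,B])-[x0,y0]+.5)*f; cv2.line(im,*[tuple(int(v) for v in z) for z in u],c,1,cv2.LINE_AA)
    for k,mk in((0,st),(1,rk)):
        q=np.load(f'q{k}.npy')
        for i,b in enumerate(mk(q)):
            if k==1 and i==3: continue
            w_=world(q,b)
            for A,B in((0,1),(2,3),(4,5),(6,7),(0,2),(1,3),(4,6),(5,7),(0,4),(1,5),(2,6),(3,7)): 
                if A%2 or k==0 and i==1: ln(w_[A],w_[B],((0,255,0),(0,255,255),(255,0,255),0,(0,0,255))[i])
    return im
if __name__=='__main__':
    cv2.imwrite('pics/o1.png',cv2.resize(draw('top',285,95,115,95,7),(800,661))[:600])
    a=draw('scene',210,180,135,70,5.9);b=draw('top',397,225,60,40,6); c=draw('scene',190,120,60,60,6)
    cv2.imwrite('pics/o2.png',a)
    bb=np.zeros((360,720,3),np.uint8); bb[:240,:360]=b; bb[:,360:]=c; cv2.imwrite('pics/o3.png',bb)
E
sed -i 's/draw(.top.,285,95,115,95,7),(800,661))\[:600\]/draw("top",285,145,115,50,6.9),None,fx=1,fy=1)/' fit.py
python3 fit.py
```

```text
scene stand 0.65 [202.6, 131.9, 230.4, 157.7]
scene label_holder 0.77 [202.6, 131.7, 230.3, 158.1]
scene rack 0.81 [216.4, 196.5, 338.3, 287.1]
top stand 0.84 [397.8, 231.3, 445.9, 263.1]
top label_holder 0.69 [414.0, 239.7, 444.2, 246.6]
top rack 0.77 [290.6, 104.9, 394.3, 189.0]
fit 0 [ 0.4066 -0.2587] -16.05 -0.0021 1.454841136932373
fit 1 [ 0.6612 -0.0407] -11.71 0.0902 0.052139610052108765
```

```bash
python3 - <<'E'
s=open('fit.py').read()
s=s.replace("        if r: m|=","        if o=='stand': r=[x for x in r if x['bbox'][2]-x['bbox'][0]>36] or r\n        if r: m|=")
open('fit.py','w').write(s)
E
python3 fit.py
```

```text
scene stand 0.64 [200.7, 148.5, 239.8, 174.1]
scene label_holder 0.9 [202.6, 131.2, 231.9, 160.2]
scene rack 0.69 [218.1, 194.7, 338.2, 289.7]
top stand 0.62 [402.4, 231.6, 444.6, 263.0]
top label_holder 0.42 [411.5, 242.1, 446.0, 248.6]
top rack 0.92 [290.6, 103.7, 392.4, 189.3]
fit 0 [ 0.4081 -0.2587] -15.14 -0.0007 0.14157414436340332
fit 1 [ 0.6604 -0.0406] -11.65 0.0915 0.04560510814189911
```

```bash
python3 -c "
import cv2,numpy as np
a=cv2.imread('pics/o1.png');c=cv2.imread('pics/o3.png')
print(a.shape)
b=cv2.imread('pics/o2.png');print(b.shape)
cv2.imwrite('pics/o4.png',c)"
```

```text
(345, 794, 3)
(413, 796, 3)
```

View pics/o1.png

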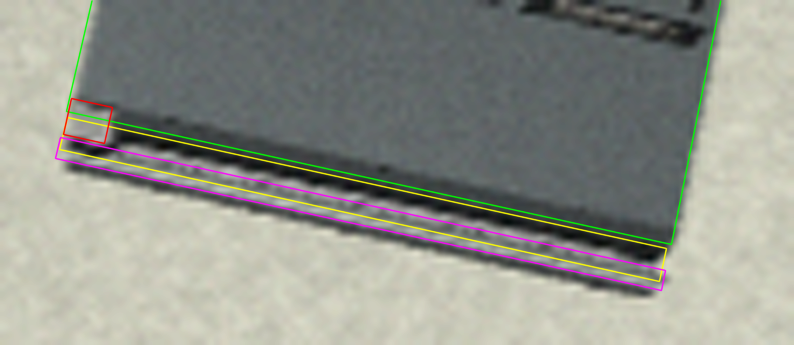

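View pics/o2.png

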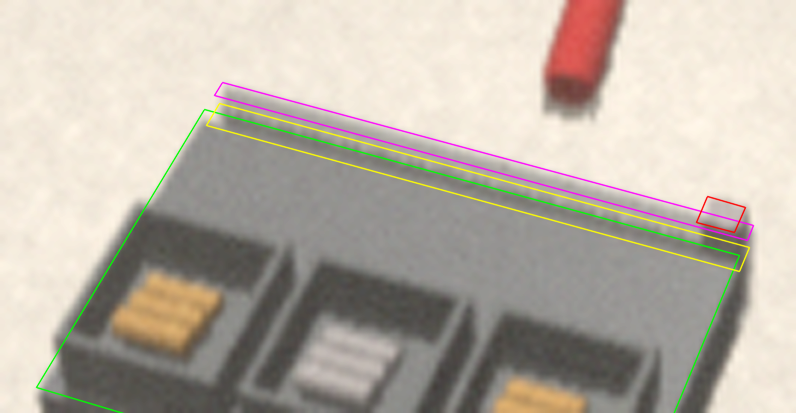

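View pics/o3.png

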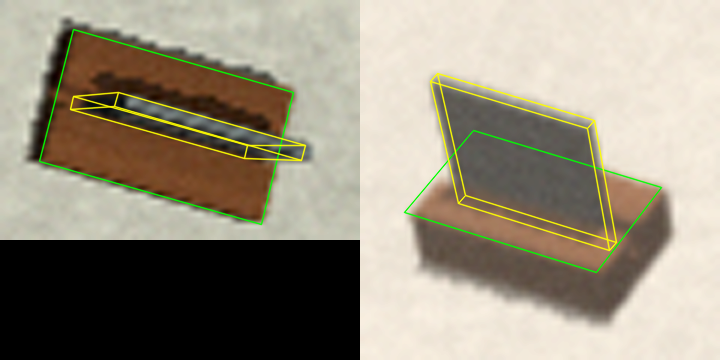

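The top view shows the rack with its channel in front at about yaw −12°. The end stop is at its left end (about 297,165), the stand with the holder is at the right (420,246), and the screwdriver lies between (325,245). The overlays match within about 1 px.

```bash
cat > plan.py <<'E'
from h import *
from scipy.spatial.transform import Rotation as Ro
def plan(legs,step=.036,deg=4.5):
    """legs: (x,y,z,yaw of tool y deg); tool straight down. prints rows"""
    s=monitor.observe(); p=np.array(s['tool_pos']); R=np.array(s['tcp_rot']); print('t',s['t'])
    for L in legs:
        a=np.radians(L[3]); y=np.array([np.cos(a),np.sin(a),0]); z=np.array([0,0,-1.]); Rt=np.c_[np.cross(y,z),y,z]
        tot=np.array(L[:3])-p; rv=Ro.from_matrix(R.T@Rt).as_rotvec()
        n=int(max(np.ceil(np.linalg.norm(tot)/step),np.ceil(np.degrees(np.linalg.norm(rv))/deg),1))
        for i in range(n):
            t=np.array(L[:3]); d=R.T@((t-p)/(n-i))/.03; r=np.degrees(Ro.from_matrix(R.T@Rt).as_rotvec())/(n-i)/5
            d,r=d.round(2),r.round(2); p=p+R@d*.03; R=R@Ro.from_rotvec(np.radians(r*5)).as_matrix()
            print(r.tolist(),d.tolist())
        print('->',p.round(4))
E
python3 -c "
from plan import *
plan([(.46,.15,.2,40),(.409,-.2575,.14,-15.1)])"
```

```text
t 2.9
[-0.0, 0.0, 0.43] [-0.87, -0.76, 0.07]
[-0.0, 0.0, 0.43] [-0.9, -0.73, 0.07]
[-0.0, 0.0, 0.43] [-0.93, -0.69, 0.07]
[-0.0, 0.0, 0.43] [-0.95, -0.66, 0.07]
[-0.0, 0.0, 0.43] [-0.97, -0.62, 0.07]
[-0.0, 0.0, 0.43] [-1.0, -0.58, 0.07]
[-0.0, 0.0, 0.43] [-1.02, -0.54, 0.07]
[-0.0, 0.0, 0.43] [-1.04, -0.51, 0.07]
[-0.0, 0.0, 0.43] [-1.06, -0.47, 0.07]
[-0.0, 0.0, 0.43] [-1.07, -0.43, 0.07]
[-0.0, 0.0, 0.43] [-1.09, -0.39, 0.07]
[-0.0, 0.0, 0.43] [-1.1, -0.34, 0.07]
[-0.0, 0.0, 0.43] [-1.11, -0.3, 0.07]
[-0.0, 0.0, 0.42] [-1.13, -0.26, 0.07]
[-0.0, 0.0, 0.43] [-1.13, -0.22, 0.06]
-> [0.46   0.15   0.2001]
[-0.0, 0.0, 0.85] [-0.72, -0.77, 0.15]
[-0.0, 0.0, 0.85] [-0.77, -0.72, 0.15]
[-0.0, 0.0, 0.85] [-0.82, -0.66, 0.15]
[-0.0, 0.0, 0.85] [-0.87, -0.59, 0.16]
[-0.0, 0.0, 0.85] [-0.91, -0.53, 0.15]
[-0.0, 0.0, 0.85] [-0.95, -0.46, 0.16]
[-0.0, 0.0, 0.85] [-0.98, -0.39, 0.15]
[-0.0, 0.0, 0.84] [-1.0, -0.31, 0.16]
[-0.0, 0.0, 0.85] [-1.03, -0.24, 0.15]
[-0.0, 0.0, 0.84] [-1.04, -0.16, 0.16]
[-0.0, 0.0, 0.85] [-1.05, -0.09, 0.15]
[-0.0, 0.0, 0.84] [-1.05, -0.01, 0.16]
[-0.0, 0.0, 0.85] [-1.05, 0.07, 0.15]
-> [ 0.4091 -0.2574  0.1401]
```

{"name": "jog_arm", "arguments": {"moves": [{"rot": [0,0,0.4],"linear": [-0.87,-0.76,0.07],"hand": 1},{"rot": [0,0,0.4],"linear": [-0.9,-0.73,0.07],"hand": 1},{"rot": [0,0,0.4],"linear": [-0.93,-0.69,0.07],"hand": 1},{"rot": [0,0,0.4],"linear": [-0.95,-0.66,0.07],"hand": 1},{"rot": [0,0,0.4],"linear": [-0.97,-0.62,0.07],"hand": 1},{"rot": [0,0,0.4],"linear": [-1,-0.58,0.07],"hand": 1},{"rot": [0,0,0.4],"linear": [-1,-0.55,0.07],"hand": 1},{"rot": [0,0,0.4],"linear": [-1,-0.5,0.07],"hand": 1}], "grip_force": 40}}

```text
t: 3.57
tool_pos: [0.3359, 0.3584, 0.2147]
tcp_rot: [[-0.83, 0.558, 0.001], [0.558, 0.83, 0.0], [-0.0, 0.001, -1.0]]
contact_force: [1.0, -0.6, 0.5]
grip_width: 0.0854
gripper_force: 0.0
```

{"name": "jog_arm", "arguments": {"moves": [{"rot": [0,0,0.5],"linear": [-1,-0.5,0.07],"hand": 1},{"rot": [0,0,0.5],"linear": [-1,-0.45,0.07],"hand": 1},{"rot": [0,0,0.5],"linear": [-1,-0.4,0.07],"hand": 1},{"rot": [0,0,0.5],"linear": [-1,-0.4,0.07],"hand": 1},{"rot": [0,0,0.5],"linear": [-1,-0.35,0.07],"hand": 1},{"rot": [0,0,0.5],"linear": [-1,-0.3,0.07],"hand": 1},{"rot": [0,0,0.5],"linear": [-1,-0.3,0.07],"hand": 1},{"rot": [0,0,0.5],"linear": [-1,-0.3,0.07],"hand": 1}]}}

```text
t: 4.23
tool_pos: [0.4528, 0.1298, 0.1979]
tcp_rot: [[-0.589, 0.808, 0.001], [0.808, 0.589, 0.0], [-0.001, 0.001, -1.0]]
contact_force: [-0.2, 0.5, -0.2]
grip_width: 0.0854
gripper_force: 0.0
```

```bash
python3 -c "
from plan import *
plan([(.409,-.2575,.14,-15.1)],step=.029)"
```

```text
t 4.2333
[0.0, 0.0, 0.73] [-0.68, -0.63, 0.14]
[0.0, 0.0, 0.73] [-0.72, -0.58, 0.14]
[0.0, 0.0, 0.73] [-0.76, -0.54, 0.14]
[0.0, 0.0, 0.73] [-0.79, -0.49, 0.14]
[0.0, -0.0, 0.73] [-0.82, -0.43, 0.14]
[0.0, -0.0, 0.73] [-0.85, -0.38, 0.14]
[0.0, -0.0, 0.73] [-0.87, -0.33, 0.14]
[0.0, -0.0, 0.73] [-0.89, -0.27, 0.14]
[0.0, -0.0, 0.73] [-0.9, -0.21, 0.13]
[0.0, -0.0, 0.73] [-0.91, -0.16, 0.14]
[0.0, -0.0, 0.73] [-0.92, -0.1, 0.13]
[0.0, -0.0, 0.73] [-0.93, -0.04, 0.14]
[0.01, -0.0, 0.74] [-0.93, 0.03, 0.13]
[0.0, -0.0, 0.73] [-0.92, 0.08, 0.14]
-> [ 0.4089 -0.2574  0.1399]
```

{"name": "jog_arm", "arguments": {"moves": [{"rot": [0,0,0.73],"linear": [-0.68,-0.63,0.12],"hand": 1},{"rot": [0,0,0.73],"linear": [-0.72,-0.58,0.12],"hand": 1},{"rot": [0,0,0.73],"linear": [-0.76,-0.54,0.12],"hand": 1},{"rot": [0,0,0.73],"linear": [-0.79,-0.49,0.12],"hand": 1},{"rot": [0,0,0.73],"linear": [-0.82,-0.43,0.12],"hand": 1},{"rot": [0,0,0.73],"linear": [-0.85,-0.38,0.12],"hand": 1},{"rot": [0,0,0.73],"linear": [-0.87,-0.33,0.12],"hand": 1},{"rot": [0,0,0.73],"linear": [-0.89,-0.27,0.12],"hand": 1}]}}

```text
t: 4.9
tool_pos: [0.427, -0.0918, 0.169]
tcp_rot: [[-0.119, 0.993, 0.001], [0.993, 0.119, -0.0], [-0.0, 0.001, -1.0]]
contact_force: [0.5, -0.5, -0.1]
grip_width: 0.0851
gripper_force: 0.0
```

{"name": "jog_arm", "arguments": {"moves": [{"rot": [0,0,0.73],"linear": [-0.9,-0.21,0.12],"hand": 1},{"rot": [0,0,0.73],"linear": [-0.91,-0.16,0.12],"hand": 1},{"rot": [0,0,0.73],"linear": [-0.92,-0.1,0.12],"hand": 1},{"rot": [0,0,0.73],"linear": [-0.93,-0.04,0.12],"hand": 1},{"rot": [0,0,0.73],"linear": [-0.93,0.03,0.12],"hand": 1},{"rot": [0,0,0.73],"linear": [-0.92,0.08,0.12],"hand": 1},{"rot": [0,0,0],"linear": [0,0,0],"hand": 1}]}}

```text
t: 5.48
tool_pos: [0.4098, -0.262, 0.1473]
tcp_rot: [[0.263, 0.965, 0.003], [0.965, -0.263, -0.005], [-0.004, 0.004, -1.0]]
contact_force: [-0.8, -0.7, 1.2]
grip_width: 0.0854
gripper_force: 0.0
```

```bash
python3 -c "
from plan import *
plan([(.409,-.2575,.058,-15.1)],step=.015)"
```

```text
t 5.4833
[0.01, 0.01, -0.0] [0.02, -0.01, 0.5]
[0.01, 0.01, -0.01] [0.03, -0.01, 0.5]
[0.01, 0.01, -0.0] [0.02, -0.01, 0.49]
[0.01, 0.0, -0.01] [0.02, -0.01, 0.5]
[0.0, 0.01, -0.0] [0.03, -0.02, 0.49]
[0.01, 0.0, -0.01] [0.02, -0.01, 0.5]
-> [ 0.4091 -0.2576  0.0579]
```

{"name": "jog_arm", "arguments": {"moves": [{"rot": [0,0,0],"linear": [0.05,0,0.5],"hand": 1},{"rot": [0,0,0],"linear": [0.05,0,0.5],"hand": 1},{"rot": [0,0,0],"linear": [0,0,0.5],"hand": 1},{"rot": [0,0,0],"linear": [0,0,0.5],"hand": 1},{"rot": [0,0,0],"linear": [0,0,0.5],"hand": 1},{"rot": [0,0,0],"linear": [0,0,0.4],"hand": 1},{"rot": [0,0,0],"linear": [0,0,0],"hand": 1},{"rot": [0,0,0],"linear": [0,0,0],"hand": 1}]}}

```text
t: 6.15
tool_pos: [0.4094, -0.2527, 0.0601]
tcp_rot: [[0.257, 0.966, -0.001], [0.966, -0.257, 0.001], [0.001, -0.001, -1.0]]
contact_force: [-0.3, -0.7, 0.1]
grip_width: 0.0852
gripper_force: 0.0
```

```bash
python3 -c "
from plan import *
plan([(.409,-.2575,.058,-15.1)],step=.015)
p=optics.get_image('top'); q=optics.get_image('scene')
cv2.imwrite('pics/g1.png',np.hstack([cv2.resize(p['img'][215:285,390:460,::-1],(395,395)),cv2.resize(q['img'][110:180,185:255,::-1],(395,395))]))"
```

```text
t 6.15
[-0.01, -0.01, 0.04] [-0.16, 0.03, 0.07]
-> [ 0.409  -0.2575  0.058 ]
```

View pics/g1.png

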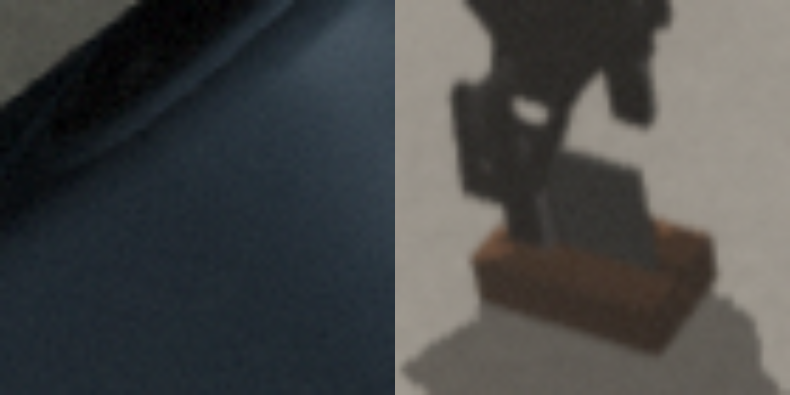

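The fingers straddle the plate, with the near finger at the left and the far finger behind it. I'll correct by 5 mm and close gently.

{"name": "jog_arm", "arguments": {"moves": [{"rot": [0,0,0],"linear": [-0.16,0.03,0.07],"hand": 0.6},{"rot": [0,0,0],"linear": [0,0,0],"hand": 0.3},{"rot": [0,0,0],"linear": [0,0,0],"hand": 0.15},{"rot": [0,0,0],"linear": [0,0,0],"hand": 0},{"rot": [0,0,0],"linear": [0,0,0],"hand": 0},{"rot": [0,0,0],"linear": [0,0,0],"hand": 0},{"rot": [0,0,0],"linear": [0,0,0],"hand": 0},{"rot": [0,0,0],"linear": [0,0,0],"hand": 0}], "grip_force": 20}}

```text
t: 6.92
tool_pos: [0.4091, -0.258, 0.0584]
tcp_rot: [[0.257, 0.966, -0.0], [0.966, -0.257, -0.0], [-0.0, 0.0, -1.0]]
contact_force: [-0.1, 0.3, 1.4]
grip_width: 0.0053
gripper_force: 25.2
```

{"name": "jog_arm", "arguments": {"moves": [{"rot": [0,0,0],"linear": [0,0,0],"hand": 0},{"rot": [0,0,0],"linear": [0,0,0],"hand": 0},{"rot": [0,0,0],"linear": [0,0,0],"hand": 0},{"rot": [0,0,0],"linear": [0,0,0],"hand": 0}]}}

```text
t: 7.25
tool_pos: [0.4091, -0.258, 0.0583]
tcp_rot: [[0.257, 0.966, -0.0], [0.966, -0.257, 0.0], [0.0, -0.0, -1.0]]
contact_force: [-0.5, 0.1, 5.1]
grip_width: 0.0057
gripper_force: 25.5
```

{"name": "jog_arm", "arguments": {"moves": [{"rot": [0,0,0],"linear": [0,0,0],"hand": 0},{"rot": [0,0,0],"linear": [0,0,0],"hand": 0},{"rot": [0,0,0],"linear": [0,0,-0.2],"hand": 0},{"rot": [0,0,0],"linear": [0,0,-0.4],"hand": 0},{"rot": [0,0,0],"linear": [0,0,-0.7],"hand": 0},{"rot": [0,0,0],"linear": [0,0,-0.8],"hand": 0},{"rot": [0,0,0],"linear": [0,0,-0.7],"hand": 0},{"rot": [0,0,0],"linear": [0,0,-0.3],"hand": 0}], "grip_force": 100}}

```text
t: 7.92
tool_pos: [0.4101, -0.2588, 0.1535]
tcp_rot: [[0.257, 0.966, 0.003], [0.966, -0.257, -0.003], [-0.002, 0.004, -1.0]]
contact_force: [0.3, -0.9, -0.5]
grip_width: 0.0044
gripper_force: 97.6
```

```bash
python3 -c "
from plan import *
print(monitor.observe()['grip_width'],monitor.observe()['contact_force'])
plan([(.6063,.0165,.15,-11.65)],step=.025)"
```

```text
0.004393800159099438 [ 0.31357926 -0.89512384 -0.45814904]
t 7.9167
[0.0, 0.0, -0.05] [0.75, 0.28, 0.01]
[0.0, 0.0, -0.05] [0.75, 0.29, 0.01]
[0.0, 0.0, -0.05] [0.75, 0.29, 0.01]
[0.0, 0.0, -0.05] [0.75, 0.29, 0.01]
[0.0, 0.0, -0.05] [0.75, 0.3, 0.01]
[0.0, 0.0, -0.04] [0.75, 0.3, 0.01]
[0.0, 0.0, -0.05] [0.75, 0.3, 0.01]
[0.01, 0.0, -0.04] [0.74, 0.3, 0.01]
[0.0, 0.0, -0.05] [0.74, 0.31, 0.0]
[0.01, 0.01, -0.04] [0.74, 0.31, 0.01]
[0.0, 0.0, -0.05] [0.74, 0.31, 0.01]
[0.01, 0.01, -0.04] [0.74, 0.32, 0.0]
[0.0, 0.0, -0.05] [0.74, 0.32, 0.01]
[0.01, 0.01, -0.04] [0.75, 0.33, 0.0]
-> [0.6064 0.0165 0.15  ]
```

{"name": "jog_arm", "arguments": {"moves": [{"rot": [0,0,-0.05],"linear": [0.75,0.28,0],"hand": 0},{"rot": [0,0,-0.05],"linear": [0.75,0.29,0],"hand": 0},{"rot": [0,0,-0.05],"linear": [0.75,0.29,0],"hand": 0},{"rot": [0,0,-0.05],"linear": [0.75,0.29,0],"hand": 0},{"rot": [0,0,-0.05],"linear": [0.75,0.3,0],"hand": 0},{"rot": [0,0,-0.05],"linear": [0.75,0.3,0],"hand": 0},{"rot": [0,0,-0.05],"linear": [0.75,0.3,0],"hand": 0},{"rot": [0,0,-0.05],"linear": [0.75,0.3,0],"hand": 0}]}}

```text
t: 8.58
tool_pos: [0.5213, -0.0992, 0.1506]
tcp_rot: [[0.223, 0.975, -0.001], [0.975, -0.223, 0.001], [0.0, -0.001, -1.0]]
contact_force: [0.5, -0.1, -1.1]
grip_width: 0.0047
gripper_force: 97.7
```

{"name": "jog_arm", "arguments": {"moves": [{"rot": [0,0,-0.05],"linear": [0.75,0.31,0],"hand": 0},{"rot": [0,0,-0.05],"linear": [0.75,0.31,0],"hand": 0},{"rot": [0,0,-0.05],"linear": [0.75,0.31,0],"hand": 0},{"rot": [0,0,-0.05],"linear": [0.75,0.31,0],"hand": 0},{"rot": [0,0,-0.05],"linear": [0.75,0.31,0],"hand": 0},{"rot": [0,0,0],"linear": [0.55,0.3,0],"hand": 0},{"rot": [0,0,0],"linear": [0,0,0],"hand": 0},{"rot": [0,0,0],"linear": [0,0,0],"hand": 0}]}}

```text
t: 9.25
tool_pos: [0.6026, 0.0145, 0.1503]
tcp_rot: [[0.2, 0.98, -0.002], [0.98, -0.2, -0.0], [-0.0, -0.002, -1.0]]
contact_force: [1.2, -0.0, -0.8]
grip_width: 0.0041
gripper_force: 97.7
```

```bash
python3 - <<'E'
from plan import *
plan([(.6063,.0165,.12,-11.65)],step=.03)
q=np.load('q1.npy');print(q)
p=optics.get_image('scene')
x=[optics.regions_of('label_holder',p),optics.find_in('label_holder',p)]
print([(r['bbox'],r['conf']) for l in x for r in l])
s=monitor.observe();R=s['tcp_rot'];T=s['tool_pos']
# expected plate in tool frame: x along plate width, y thickness, bottom at tool z +.0433
B=np.array([[a,b,c] for a in(-.04,.04) for b in(-.003,.003) for c in(.0433,.0433-.075)])
u=proj(p,T+B@np.array(R).T); f=6; x0,y0=225,120
im=cv2.convertScaleAbs(cv2.resize(p['img'][y0:y0+100,x0:x0+125,::-1],None,fx=f,fy=f,interpolation=2),alpha=1.5)
for a,b in((0,1),(2,3),(4,5),(6,7),(0,2),(1,3),(4,6),(5,7),(0,4),(1,5),(2,6),(3,7)):
    cv2.line(im,*[tuple(int(v) for v in (u[i]-[x0,y0]+.5)*f) for i in(a,b)],(0,255,255),1)
cv2.imwrite('pics/h1.png',im)
E
```

```text
t 9.25
[-0.01, 0.0, 0.01] [0.05, 0.06, 0.51]
[-0.01, 0.0, 0.01] [0.04, 0.05, 0.5]
-> [0.6063 0.0165 0.12  ]
[ 0.66041972 -0.04061845 -0.20338801  0.09149689]
[([288.8, 174.4, 320.5, 203.2], 0.97), ([219.2, 192.1, 337.6, 288.2], 0.23), ([287.0, 168.2, 320.8, 204.3], 0.6)]
```

View pics/h1.png

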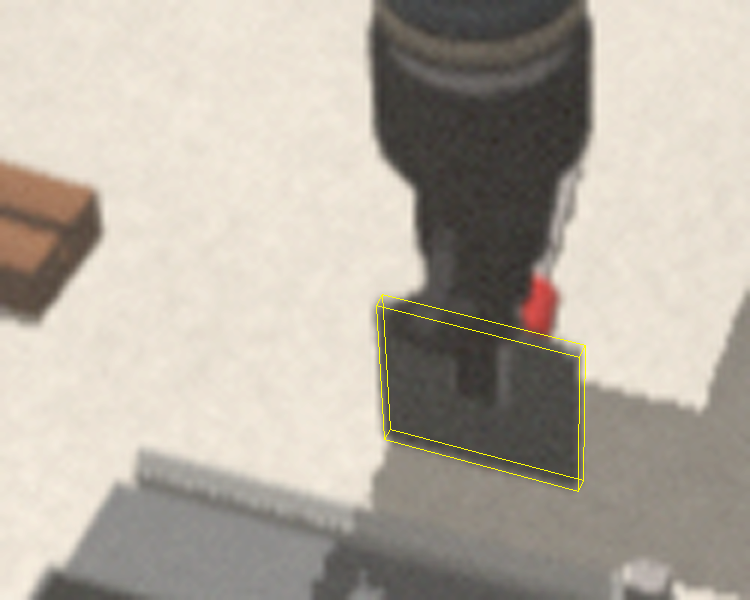

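The plate sits in the fingers exactly where predicted, and the end stop shows at about (332,217). I'll descend into the funnel.

{"name": "jog_arm", "arguments": {"moves": [{"rot": [0,0,0],"linear": [0.09,0.12,0.4],"hand": 0},{"rot": [0,0,0],"linear": [0,0,0.5],"hand": 0},{"rot": [0,0,0],"linear": [0,0,0.4],"hand": 0},{"rot": [0,0,0],"linear": [0,0,0.3],"hand": 0},{"rot": [0,0,0],"linear": [0,0,0.1],"hand": 0},{"rot": [0,0,0],"linear": [0,0,0],"hand": 0}]}}

```text
t: 9.9
tool_pos: [0.606, 0.0155, 0.0987]
tcp_rot: [[0.203, 0.979, -0.003], [0.979, -0.203, 0.0], [-0.0, -0.003, -1.0]]
contact_force: [-0.1, -0.5, -0.6]
grip_width: 0.0048
gripper_force: 97.7
```

{"name": "jog_arm", "arguments": {"moves": [{"rot": [0,0,0],"linear": [0,0,0.07],"hand": 0},{"rot": [0,0,0],"linear": [0,0,0.07],"hand": 0},{"rot": [0,0,0],"linear": [0,0,0.07],"hand": 0},{"rot": [0,0,0],"linear": [0,0,0.07],"hand": 0},{"rot": [0,0,0],"linear": [0,0,0],"hand": 0}]}}

```text
t: 10.32
tool_pos: [0.6069, 0.0157, 0.0917]
tcp_rot: [[0.202, 0.979, -0.0], [0.979, -0.202, 0.0], [-0.0, -0.0, -1.0]]
contact_force: [-0.6, 0.7, -0.4]
grip_width: 0.0046
gripper_force: 97.7
```

{"name": "jog_arm", "arguments": {"moves": [{"rot": [0,0,0],"linear": [0,0,0.08],"hand": 0},{"rot": [0,0,0],"linear": [0,0,0.08],"hand": 0},{"rot": [0,0,0],"linear": [0,0,0.07],"hand": 0},{"rot": [0,0,0],"linear": [0,0,0.07],"hand": 0},{"rot": [0,0,0],"linear": [0,0,0],"hand": 0}]}}

```text
t: 10.73
tool_pos: [0.6066, 0.0157, 0.0823]
tcp_rot: [[0.202, 0.979, -0.001], [0.979, -0.202, 0.0], [-0.0, -0.001, -1.0]]
contact_force: [-0.7, 0.1, -0.6]
grip_width: 0.0047
gripper_force: 97.7
```

```bash
python3 -c "
from h import *
s=monitor.observe();print(s['tool_pos'],s['contact_force'],s['torque'])"
```

```text
[0.60661288 0.01571374 0.08226115] [-0.67206592  0.06239166 -0.64866568] [0.0671148  0.02596138 0.03758045]
```

{"name": "jog_arm", "arguments": {"moves": [{"rot": [0,0,0],"linear": [0,0,0.08],"hand": 0},{"rot": [0,0,0],"linear": [0,0,0.08],"hand": 0},{"rot": [0,0,0],"linear": [0,0,0.08],"hand": 0},{"rot": [0,0,0],"linear": [0,0,0.06],"hand": 0},{"rot": [0,0,0],"linear": [0,0,0],"hand": 0},{"rot": [0,0,0],"linear": [0,0,0],"hand": 0}]}}

```text
t: 11.23
tool_pos: [0.6069, 0.0157, 0.0736]
tcp_rot: [[0.202, 0.979, -0.0], [0.979, -0.202, 0.0], [-0.0, -0.0, -1.0]]
contact_force: [0.5, 0.3, -0.6]
grip_width: 0.0045
gripper_force: 97.7
```

{"name": "jog_arm", "arguments": {"moves": [{"rot": [0,0,0],"linear": [0.05,0,0],"hand": 0},{"rot": [0,0,0],"linear": [0.05,0,0],"hand": 0},{"rot": [0,0,0],"linear": [0.05,0,0],"hand": 0},{"rot": [0,0,0],"linear": [0.05,0,0],"hand": 0},{"rot": [0,0,0],"linear": [0.05,0,0],"hand": 0},{"rot": [0,0,0],"linear": [0.05,0,0],"hand": 0},{"rot": [0,0,0],"linear": [0.05,0,0],"hand": 0}]}}

```text
t: 11.82
tool_pos: [0.6091, 0.0261, 0.0739]
tcp_rot: [[0.202, 0.979, 0.0], [0.979, -0.202, -0.0], [-0.0, 0.0, -1.0]]
contact_force: [0.0, -0.3, 0.1]
grip_width: 0.0044
gripper_force: 97.7
```

{"name": "jog_arm", "arguments": {"moves": [{"rot": [0,0,0],"linear": [0.03,0,0],"hand": 0},{"rot": [0,0,0],"linear": [0.03,0,0],"hand": 0}]}}

```text
t: 11.98
tool_pos: [0.6095, 0.0279, 0.0738]
tcp_rot: [[0.202, 0.979, -0.0], [0.979, -0.202, -0.0], [-0.0, -0.0, -1.0]]
contact_force: [0.6, -0.3, -1.0]
grip_width: 0.0044
gripper_force: 97.7
```

{"name": "jog_arm", "arguments": {"moves": [{"rot": [0,0,0],"linear": [0.03,0,0],"hand": 0},{"rot": [0,0,0],"linear": [0.03,0,0],"hand": 0}]}}

```text
t: 12.15
tool_pos: [0.6098, 0.0295, 0.0738]
tcp_rot: [[0.202, 0.979, -0.0], [0.979, -0.202, 0.0], [-0.0, -0.0, -1.0]]
contact_force: [-0.4, -0.2, -0.2]
grip_width: 0.0047
gripper_force: 97.7
```

{"name": "jog_arm", "arguments": {"moves": [{"rot": [0,0,0],"linear": [0.03,0,0],"hand": 0},{"rot": [0,0,0],"linear": [0.02,0,0],"hand": 0}]}}

```text
t: 12.32
tool_pos: [0.6101, 0.031, 0.0738]
tcp_rot: [[0.202, 0.979, -0.0], [0.979, -0.202, 0.0], [0.0, -0.0, -1.0]]
contact_force: [-0.7, -0.5, -0.8]
grip_width: 0.0043
gripper_force: 97.7
```

{"name": "jog_arm", "arguments": {"moves": [{"rot": [0,0,0],"linear": [0.02,0,0],"hand": 0},{"rot": [0,0,0],"linear": [0,0,0],"hand": 0}]}}

```text
t: 12.48
tool_pos: [0.6103, 0.0316, 0.0738]
tcp_rot: [[0.202, 0.979, 0.0], [0.979, -0.202, 0.0], [0.0, 0.0, -1.0]]
contact_force: [0.2, 0.4, -1.4]
grip_width: 0.0047
gripper_force: 97.7
```

{"name": "jog_arm", "arguments": {"moves": [{"rot": [0,0,0],"linear": [0.03,0,0],"hand": 0},{"rot": [0,0,0],"linear": [0,0,0],"hand": 0}]}}

```text
t: 12.65
tool_pos: [0.6105, 0.0325, 0.0738]
tcp_rot: [[0.202, 0.979, 0.0], [0.979, -0.202, 0.0], [0.0, 0.0, -1.0]]
contact_force: [-0.3, 0.3, -0.5]
grip_width: 0.0047
gripper_force: 97.7
```

{"name": "jog_arm", "arguments": {"moves": [{"rot": [0,0,0],"linear": [0.03,0,0],"hand": 0},{"rot": [0,0,0],"linear": [0,0,0],"hand": 0}]}}

```text
t: 12.82
tool_pos: [0.6107, 0.0334, 0.0738]
tcp_rot: [[0.202, 0.979, 0.0], [0.979, -0.202, -0.0], [0.0, 0.0, -1.0]]
contact_force: [-0.2, 0.4, -0.9]
grip_width: 0.0047
gripper_force: 97.7
```

{"name": "jog_arm", "arguments": {"moves": [{"rot": [0,0,0],"linear": [0.04,0,0],"hand": 0},{"rot": [0,0,0],"linear": [0,0,0],"hand": 0}]}}

```text
t: 12.98
tool_pos: [0.6109, 0.0346, 0.0738]
tcp_rot: [[0.202, 0.979, 0.0], [0.979, -0.202, 0.0], [0.0, 0.0, -1.0]]
contact_force: [-0.2, 0.0, -0.3]
grip_width: 0.0046
gripper_force: 97.7
```

{"name": "jog_arm", "arguments": {"moves": [{"rot": [0,0,0],"linear": [0.04,0,0],"hand": 0},{"rot": [0,0,0],"linear": [0,0,0],"hand": 0}]}}

```text
t: 13.15
tool_pos: [0.611, 0.0352, 0.0738]
tcp_rot: [[0.201, 0.979, -0.0], [0.979, -0.201, -0.001], [-0.001, -0.0, -1.0]]
contact_force: [0.1, -1.6, -0.6]
grip_width: 0.0045
gripper_force: 97.8
```

{"name": "jog_arm", "arguments": {"moves": [{"rot": [0,0,0],"linear": [0.03,0,0],"hand": 0},{"rot": [0,0,0],"linear": [0,0,0],"hand": 0}]}}

```text
t: 13.32
tool_pos: [0.6111, 0.0354, 0.0739]
tcp_rot: [[0.201, 0.98, -0.001], [0.98, -0.201, -0.002], [-0.002, -0.0, -1.0]]
contact_force: [-1.3, -5.4, 0.5]
grip_width: 0.0043
gripper_force: 97.8
```

```bash
python3 - <<'E'
from h import *
p=optics.get_image('scene'); s=monitor.observe(); print(s['contact_force'],s['tool_pos'],s['torque'])
x0,y0,f=255,165,7.5
cv2.imwrite('pics/c1.png',cv2.convertScaleAbs(cv2.resize(p['img'][y0:y0+80,x0:x0+100,::-1],None,fx=f,fy=f,interpolation=2),alpha=1.8))
E
```

```text
[-1.00384347 -4.97359434  0.44905022] [0.61108023 0.0353312  0.07391814] [-0.78218346  0.24247361 -0.00731956]
```

View pics/c1.png

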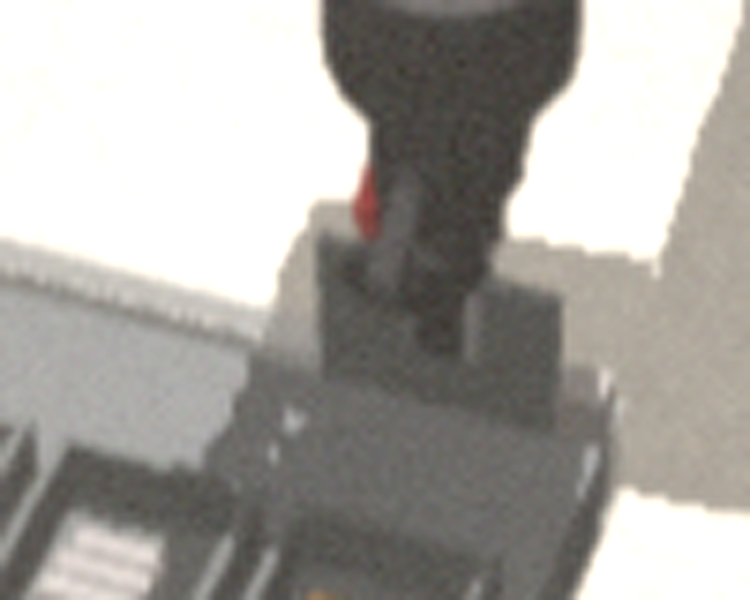

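The plate is behind the lip, with its edge against the steel stop at about (331,218) and about 5 N sideways. I'll press down now.

{"name": "jog_arm", "arguments": {"moves": [{"rot": [0,0,0],"linear": [0.01,0,0.05],"hand": 0},{"rot": [0,0,0],"linear": [0,0,0.05],"hand": 0},{"rot": [0,0,0],"linear": [0,0,0.05],"hand": 0},{"rot": [0,0,0],"linear": [0,0,0.05],"hand": 0},{"rot": [0,0,0],"linear": [0,0,0],"hand": 0}]}}

```text
t: 13.78
tool_pos: [0.6115, 0.0352, 0.0683]
tcp_rot: [[0.202, 0.979, 0.0], [0.979, -0.202, -0.002], [-0.002, 0.001, -1.0]]
contact_force: [-0.5, -5.3, 1.9]
grip_width: 0.0042
gripper_force: 98.2
```

{"name": "jog_arm", "arguments": {"moves": [{"rot": [0,0,0],"linear": [0,0,0.05],"hand": 0},{"rot": [0,0,0],"linear": [0,0,0.05],"hand": 0},{"rot": [0,0,0],"linear": [0,0,0],"hand": 0}]}}

```text
t: 14.03
tool_pos: [0.6115, 0.0352, 0.0654]
tcp_rot: [[0.202, 0.979, 0.0], [0.979, -0.202, -0.002], [-0.002, 0.001, -1.0]]
contact_force: [-1.0, -5.5, 2.0]
grip_width: 0.0044
gripper_force: 98.4
```

{"name": "jog_arm", "arguments": {"moves": [{"rot": [0,0,0],"linear": [0,0,0.05],"hand": 0},{"rot": [0,0,0],"linear": [0,0,0.05],"hand": 0},{"rot": [0,0,0],"linear": [0,0,0],"hand": 0}]}}

```text
t: 14.28
tool_pos: [0.6115, 0.0352, 0.063]
tcp_rot: [[0.202, 0.979, 0.0], [0.979, -0.202, -0.002], [-0.002, 0.001, -1.0]]
contact_force: [-2.6, -5.8, 5.5]
grip_width: 0.0044
gripper_force: 98.9
```

{"name": "jog_arm", "arguments": {"moves": [{"rot": [0,0,0],"linear": [0,0,0.05],"hand": 0},{"rot": [0,0,0],"linear": [0,0,0.05],"hand": 0},{"rot": [0,0,0],"linear": [0,0,0],"hand": 0}]}}

```text
t: 14.53
tool_pos: [0.6116, 0.0352, 0.0605]
tcp_rot: [[0.202, 0.979, 0.001], [0.979, -0.202, -0.002], [-0.002, 0.001, -1.0]]
contact_force: [-4.1, -6.0, 8.7]
grip_width: 0.0044
gripper_force: 99.4
```

{"name": "jog_arm", "arguments": {"moves": [{"rot": [0,0,0],"linear": [0,0,0.05],"hand": 0},{"rot": [0,0,0],"linear": [0,0,0.05],"hand": 0},{"rot": [0,0,0],"linear": [0,0,0],"hand": 0}]}}

```text
t: 14.78
tool_pos: [0.6116, 0.0352, 0.0581]
tcp_rot: [[0.202, 0.979, 0.001], [0.979, -0.202, -0.002], [-0.002, 0.001, -1.0]]
contact_force: [-4.0, -5.8, 12.5]
grip_width: 0.0047
gripper_force: 99.9
```

{"name": "jog_arm", "arguments": {"moves": [{"rot": [0,0,0],"linear": [0,0,0.05],"hand": 0},{"rot": [0,0,0],"linear": [0,0,0],"hand": 0}]}}

```text
t: 14.95
tool_pos: [0.6117, 0.0352, 0.0571]
tcp_rot: [[0.202, 0.979, 0.001], [0.979, -0.202, -0.002], [-0.002, 0.001, -1.0]]
contact_force: [-5.3, -6.4, 14.7]
grip_width: 0.0045
gripper_force: 100.5
```

{"name": "jog_arm", "arguments": {"moves": [{"rot": [0,0,0],"linear": [0,0,0.04],"hand": 0},{"rot": [0,0,0],"linear": [0,0,0],"hand": 0}]}}

```text
t: 15.12
tool_pos: [0.6117, 0.0352, 0.0571]
tcp_rot: [[0.201, 0.98, 0.001], [0.979, -0.201, -0.003], [-0.002, 0.002, -1.0]]
contact_force: [-6.3, -6.6, 21.8]
grip_width: 0.0044
gripper_force: 101.4
```

{"name": "jog_arm", "arguments": {"moves": [{"rot": [0,0,0],"linear": [0,0,0.04],"hand": 0},{"rot": [0,0,0],"linear": [0,0,0],"hand": 0}]}}

```text
t: 15.28
tool_pos: [0.6117, 0.0352, 0.057]
tcp_rot: [[0.201, 0.98, 0.001], [0.98, -0.201, -0.003], [-0.002, 0.002, -1.0]]
contact_force: [-8.5, -5.4, 28.1]
grip_width: 0.0042
gripper_force: 102.4
```

{"name": "jog_arm", "arguments": {"moves": [{"rot": [0,0,0],"linear": [0,0,0],"hand": 0},{"rot": [0,0,0],"linear": [0,0,0],"hand": 0},{"rot": [0,0,0],"linear": [0,0,0],"hand": 0},{"rot": [0,0,0],"linear": [0,0,0],"hand": 0},{"rot": [0,0,0],"linear": [0,0,0],"hand": 0},{"rot": [0,0,0],"linear": [0,0,0],"hand": 0}]}}

```text
t: 15.78
tool_pos: [0.6117, 0.0352, 0.057]
tcp_rot: [[0.201, 0.98, 0.002], [0.98, -0.201, -0.003], [-0.002, 0.002, -1.0]]
contact_force: [-8.4, -5.6, 28.2]
grip_width: 0.0046
gripper_force: 102.4
```

```bash
python3 - <<'E'
from h import *
p=optics.get_image('scene'); s=monitor.observe(); T,R=np.array(s['tool_pos']),np.array(s['tcp_rot']); print(s['contact_force'],T)
x0,y0,f=255,165,7.5
im=cv2.convertScaleAbs(cv2.resize(p['img'][y0:y0+80,x0:x0+100,::-1],None,fx=f,fy=f,interpolation=2),alpha=1.8)
B=np.array([[a,b,.0433-.075] for a,b in((-.04,-.003),(.04,-.003),(.04,.003),(-.04,.003))])
u=(proj(p,T+B@R.T)-[x0,y0]+.5)*f
cv2.polylines(im,[u.astype(np.int32)],True,(0,255,255),1); cv2.imwrite('pics/c2.png',im)
E
```

```text
[-7.48357726 -6.21269773 28.38788581] [0.61171875 0.03518258 0.05695995]
```

View pics/c2.png

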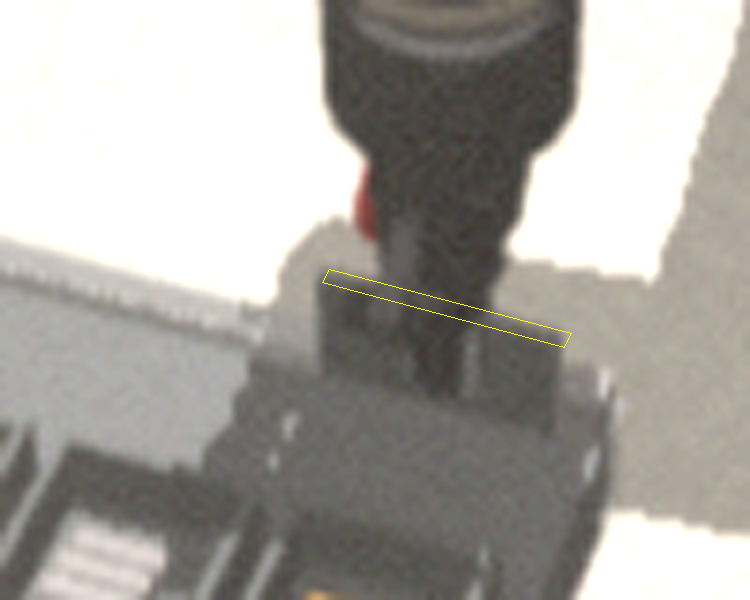

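The plate is low in the channel with its top edge where predicted, so it has not slipped in the fingers. Its edge is against the stop, and z has stalled at 57 mm with the force rising.

```bash
python3 -c "
from cell import robot
print(robot.job_done())"
```

```text
the job is handed in; nothing more can be done
None
```

The label holder is in the channel with its card facing out, held against the end stop with about 6 N and pressed fully home with about 28 N; the fingers were still holding it there when I handed the job in at about 16 s.

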